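Knock the wing studs out of the glue-up jig and lock them in the saw track

ROBOT

A 6-joint arm with a two-finger parallel gripper is mounted at the origin on the work surface. World frame = base frame: x ahead of the robot, y to its left, z up, the work surface at z = 0. Lengths are in m, angles in rad, forces in N, time in s.
With the tool pointing down it reaches from about 0.325 to 0.9 m from the base axis. Payload 6.1 kg.
Tool frame: the origin (TCP) lies midway between the tips of the shut fingers; the grasp point (between the pads) lies 19 mm behind it; z points along the fingers, y is the line along which they close (so a half turn about z gives the same grasp; the last joint's range is limited). The gripper opens to 85 mm and grips with 20 to 120 N. Pads are 22 mm wide; open, the fingers measure 114 mm over their backs; the gripper's body (76 mm by 85 mm) begins 54 mm behind the grasp point. The pads swing forward as they close: fully open they stand 13 mm farther back than shut.
Start: joints at [-1.258, 0.22, 1.526, -0, 1.395, -0.126], TCP at [0.266, -0.566, 0.231] pointing down, gripper open.
Joint ranges: [-2.98, 2.98], [-0.91, 2.08], [0.09, 2.57], [-1.24, 4.39], [0.2, 2.65], [-2.68, 2.68]. Speed limits (rad/s): [2.57, 2.57, 3.01, 3.14, 3.14, 3.14].

INTERFACE

Orientations are given as [roll, pitch, yaw] about the fixed x, y, z axes, in that order (R = Rz(yaw) Ry(pitch) Rx(roll)).
In Python, from plant import movep, move_l, set_joints, gripper_to, hold, inverse_kinematics, observe, get_image, get_calibration, Unreachable, job_done gives the robot as it stands. Calls block until the motion is done:
- movep(position, orientation): joint-space move of the TCP to a pose.
- move_l(position, feed=0.15, rotation=None, max_force=None): straight line of the TCP; rotation=None keeps the orientation; feed is the mean speed in m/s. With max_force (N) it stops when the force on the tool has changed by that much, and returns True; else False.
- set_joints(angles): joint-space move.
- gripper_to(opening, f_grip=None): finger opening in m; f_grip is the grip in N (None keeps the last); returns when the fingers have stopped.
- hold(seconds).
- inverse_kinematics(position, orientation): joint angles nearest the present ones, or None.
- observe(): the state.
- get_image(name): name is "scene" or "top"; returns (picture, depth): 420x560x3 uint8, red, green, blue; 420x560 float32, m along the optical axis (not along the pixel's ray), 0 where there is no reading.
- get_calibration(name): a dict with "intrinsics" (3x3 intrinsics, pixels), "world_from_camera" (4x4, takes a point from camera to world coordinates). Camera axes: x right, y down, z forward; pixel columns grow to the right and rows downward; lengths in m; the calibration is good to about 2 mm. A picture is of the moment at which its call begins. get_calibration takes no time and is no camera call.
A pose or a line that the arm cannot do raises Unreachable and nothing moves.
- job_done(): hands the job in; it is judged then, once.
The state is a dict: "time_s": time; "q": joint angles; "joint_velocities": joint speeds; "joint_torque": joint torques, N m; "eef_pos": TCP position; "tcp_rot": TCP orientation; "ft_force": force on the tool from outside, world axes, zero at the start; "torque": the same for the moment, N m; "opening": finger opening in m; "grasp_force": force on a finger pad.
Only numpy, scipy, OpenCV 4.12 (cv2) and the standard library are available. Lean on these libraries where they do the work, as an engineer would, in place of code of your own. Each camera call takes 0.05 s, during which the arm holds its last target. There are 200 camera calls.

TASK

Clear the offcuts off the T-slot track into the offcut tray, then knock every wing stud out of the glue-up jig by lifting the knockout rod under it, and drop each stud upright into the slot of the track, fully home and turned a quarter turn so that its head catches under the lips, the studs at least 80 mm apart from each other. Leave all the knockout rods pushed fully down again, and do not knock the glue bottle, the screw jar or the square aside.

Things in the scene. Friction and masses are not known exactly. Their poses are not given: they have to be found in the camera images.
- stud1_mid (a point): Wing stud, 0.1 to 0.2 kg, 68 mm tall: beech handle 60 (own x) x 30 (own y) x 48 mm tall, below it a round neck of 16 mm diameter, 10 mm tall, then a steel hammer head 46 (x) x 18 (y) x 10 mm. Point on its axis, half-way up, 34 mm below the top; own z is up. Starts upright in the jig's pocket 1, top 1 mm below the jig's top face. May be absent.
- stud2_mid (a point): Wing stud, 0.1 to 0.2 kg, 68 mm tall: beech handle 60 (own x) x 30 (own y) x 48 mm tall, below it a round neck of 16 mm diameter, 10 mm tall, then a steel hammer head 46 (x) x 18 (y) x 10 mm. Point on its axis, half-way up, 34 mm below the top; own z is up. Starts upright in the jig's pocket 2, top 1 mm below the jig's top face. May be absent.
- stud3_mid (a point): Wing stud, 0.1 to 0.2 kg, 68 mm tall: beech handle 60 (own x) x 30 (own y) x 48 mm tall, below it a round neck of 16 mm diameter, 10 mm tall, then a steel hammer head 46 (x) x 18 (y) x 10 mm. Point on its axis, half-way up, 34 mm below the top; own z is up. Starts upright in the jig's pocket 3, top 1 mm below the jig's top face. May be absent.
- jig: Grey-painted metal glue-up jig, fixed, 90 (own x) x 285 (own y) x 139 mm tall, origin under its centre. Pockets 1, 2, 3 at own y = -95, 0, +95 mm, each 63 (x) x 33 (y) mm, 69 mm deep, with a knockout rod in a hole in the floor. Fingers do not fit in beside a stud's handle.
- rod1 (a joint): Height of the knockout rod under pocket 1, in m: 0 = fully down (2 mm below the pocket floor), 0.044 = fully up (carries the stud up until 41 mm of its handle stands above the jig). Moves straight up and down; stiff (about 8 N of friction plus its weight of 2 N), stays where it is left.
- rod1_knob (a point): Middle of the black lift knob of knockout rod 1: an upright cylinder 28 mm in diameter, 32 mm tall, on a 12 mm post joined to the rod by a crossbar below; it rises with the rod. 75 mm along the jig's own +x from the centre of pocket 1, on the side away from the robot; with the rod down its underside is 8 mm above the jig's top face.
- rod2 (a joint): Height of the knockout rod under pocket 2, in m: 0 = fully down (2 mm below the pocket floor), 0.044 = fully up (carries the stud up until 41 mm of its handle stands above the jig). Moves straight up and down; stiff (about 8 N of friction plus its weight of 2 N), stays where it is left.
- rod2_knob (a point): Middle of the black lift knob of knockout rod 2: an upright cylinder 28 mm in diameter, 32 mm tall, on a 12 mm post joined to the rod by a crossbar below; it rises with the rod. 75 mm along the jig's own +x from the centre of pocket 2, on the side away from the robot; with the rod down its underside is 8 mm above the jig's top face.
- rod3 (a joint): Height of the knockout rod under pocket 3, in m: 0 = fully down (2 mm below the pocket floor), 0.044 = fully up (carries the stud up until 41 mm of its handle stands above the jig). Moves straight up and down; stiff (about 8 N of friction plus its weight of 2 N), stays where it is left.
- rod3_knob (a point): Middle of the black lift knob of knockout rod 3: an upright cylinder 28 mm in diameter, 32 mm tall, on a 12 mm post joined to the rod by a crossbar below; it rises with the rod. 75 mm along the jig's own +x from the centre of pocket 3, on the side away from the robot; with the rod down its underside is 8 mm above the jig's top face.
- track: Aluminium T-slot track let flush into a plywood bed, fixed, 360 long (own y) x 118 wide (own x) x 80 mm tall, origin under its centre. Slot 22 mm wide along the middle of its top, lips 7 mm thick, channel below them 54 mm wide and 20 mm high. A stud fully home rests with its handle on the top face, its mid point 94 mm above the bench, its head 3 mm below the lips.
- offcut1_mid (a point): Centre of a wooden offcut, a block 45 mm (own x) x 120 mm (own y) x 30 mm tall, 0.1 kg; at the start lying on top of the track, over its slot. May be absent.
- offcut2_mid (a point): Centre of a wooden offcut, a block 45 mm (own x) x 120 mm (own y) x 30 mm tall, 0.1 kg; at the start lying on top of the track, over its slot. May be absent.
- tray: Black open offcut tray fixed to the bench, outside 220 mm (own x) x 180 mm (own y) x 40 mm tall, walls and floor 5 mm thick; origin under its centre.
- glue: Bystander, to be left alone: white glue bottle, 60 mm diameter, 170 mm tall, standing upright; origin at the centre of its underside
- jar: Bystander, to be left alone: clear screw jar, 66 mm diameter, 75 mm tall; origin at the centre of its underside
- square: Bystander, to be left alone: joiner's square lying flat, dark wooden stock 20 x 120 mm and steel blade 160 mm; origin under the middle of the stock

How it is judged:
On the way, in this order (a step that is already met when the one before it is completed fails the run):
1. every offcut lies in the tray (x of offcut1_mid in the frame of tray between -0.1 and 0.1 m and y of offcut1_mid in the frame of tray between -0.08 and 0.08 m and z of each of offcut1_mid, offcut2_mid in the frame of tray below 0.075 m and x of offcut2_mid in the frame of tray between -0.1 and 0.1 m and y of offcut2_mid in the frame of tray between -0.08 and 0.08 m), for 0.2 s.
2. a knockout rod has been lifted by at least 30 mm (value of joint any of rod1, rod2, rod3 above 0.03 m), for 0.1 s.
3. every stud stands in the slot, fully home and turned across it (x of stud1_mid in the frame of track between -0.007 and 0.007 m and y of stud1_mid in the frame of track between -0.165 and 0.165 m and z of stud1_mid in the frame of track between 0.085 and 0.1 m and angle between the x axis of each of stud1_mid, stud2_mid, stud3_mid and the y axis of track, either way round above 1.22 rad and angle between each of stud1_mid, stud2_mid, stud3_mid's own z axis and vertical below 0.12 rad and x of stud2_mid in the frame of track between -0.007 and 0.007 m and y of stud2_mid in the frame of track between -0.165 and 0.165 m and z of stud2_mid in the frame of track between 0.085 and 0.1 m and x of stud3_mid in the frame of track between -0.007 and 0.007 m and y of stud3_mid in the frame of track between -0.165 and 0.165 m and z of stud3_mid in the frame of track between 0.085 and 0.1 m), for 0.2 s.
At the end, for the whole second after the job is handed in: Each stud stands in the slot (tilt < 0.12 rad, within 7 mm of its middle and 165 mm of the track centre, mid point 85 to 100 mm up), within 20 degrees of square to it, studs > 70 mm apart; offcuts in the tray; all rods down within 5 mm; all at rest (all of step 1 and all of step 3 and horizontal distance between stud1_mid and stud2_mid above 0.07 m and horizontal distance between each of stud1_mid, stud2_mid and stud3_mid above 0.07 m and value of joint each of rod1, rod2, rod3 below 0.005 m and linear speed of each of stud1, stud2, stud3, offcut1, offcut2 below 0.02 m/s); the robot touches nothing.
It fails at once if a bystander (glue bottle, screw jar or square) is moved by more than 40 mm (distance of any of glue, jar, square from where it was at the start of the episode above 0.04 m).
Of stud1, stud2, stud3 only 2 to 3 are there at a start; the rules pass over those that are not, and their reading is None.
Of offcut1, offcut2 only 1 to 2 are there at a start; the rules pass over those that are not, and their reading is None.
At some moment in a run one of offcut1, offcut2 may be knocked a few centimetres aside while the robot is not near it.
It also fails if it takes over 210 s, if anything falls off the work surface, if the arm or the gripper's body presses on something with over 40 N, if the wrist force passes 120 N, or if a joint passes its speed limit or range.

## Working session

There is one attempt and no reset: what is moved stays moved. The work goes in short steps, each a Python script; the robot and the scene stay as the last script left them, time stands still between calls to the robot, and variables do not carry over. Pictures are saved under pics/ and viewed, at most 14 in all, crops included, and the job is handed in when it is done.

```bash
ls; mkdir -p pics; python3 - <<'E'
from plant import *
import cv2,numpy as np
for n in("scene","top"):
    im,d=get_image(n); cv2.imwrite(f"pics/{n}0.png",im[:,:,::-1]); np.save(f"pics/{n}0.npy",d)
    c=get_calibration(n); print(n,np.round(c["intrinsics"],1).tolist(),np.round(c["world_from_camera"],3).tolist(), (d>0).mean())
print(observe())
E
```

```text
pics
scene [[499.1, 0.0, 276.1], [0.0, 499.1, 217.0], [0.0, 0.0, 1.0]] [[-0.894, -0.422, 0.15, 0.407], [-0.447, 0.849, -0.28, 0.313], [-0.009, -0.318, -0.948, 1.159], [0.0, 0.0, 0.0, 1.0]] 0.995829081632653
top [[443.4, 0.0, 275.6], [0.0, 443.4, 207.6], [0.0, 0.0, 1.0]] [[-0.081, -0.971, 0.223, 0.347], [-0.997, 0.079, -0.018, 0.022], [-0.0, -0.224, -0.975, 1.157], [0.0, 0.0, 0.0, 1.0]] 0.9958333333333333
{'time_s': 0.1, 'q': array([-1.25808590e+00,  2.21168852e-01,  1.52750767e+00, -2.50514458e-05,
        1.39466595e+00, -1.26090961e-01]), 'joint_velocities': array([ 5.82170244e-04, -1.83596682e-03, -1.10656835e-03, -1.29848675e-04,
       -3.33529532e-05, -7.35117718e-04]), 'joint_torque': array([ 1.16193041e-03, -4.98240566e+01, -3.90549159e+01, -1.75759983e-04,
        5.60057684e-03, -1.45327539e-05]), 'eef_pos': array([ 0.26536082, -0.56527313,  0.23028944]), 'tcp_rot': array([-3.13985362e+00, -1.95592271e-04,  4.38805629e-01]), 'ft_force': array([-0.05569388, -0.26836691,  0.10056537]), 'torque': array([ 0.00646048, -0.01134464,  0.02229676]), 'grasp_force': 0.0, 'opening': 0.0849581981598087}
```

View pics/scene0.png

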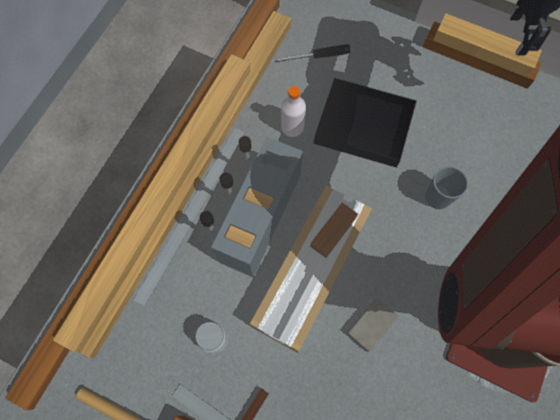

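View pics/top0.png

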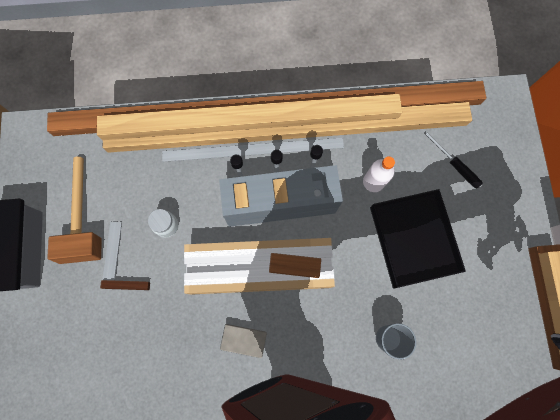

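The pictures show one brown offcut on the track (top px ~295,264), studs in the left and middle pockets (240,195 and 280,190) with the right pocket apparently empty, knobs at (237,161), (277,157), (317,152), and the tray at (418,238). The glue bottle is at (380,172), the jar at (162,222) and the square at (112,260).

```bash
cat > h.py <<'E'
from plant import *
import cv2,numpy as np
def cloud(n,save=None):
    im,d=get_image(n); c=get_calibration(n)
    if save: cv2.imwrite(f"pics/{save}.png",im[:,:,::-1])
    return im,to_world(d,c)
def to_world(d,c):
    K=c["intrinsics"];T=c["world_from_camera"]; v,u=np.indices(d.shape)
    P=np.dstack([(u-K[0,2])/K[0,0]*d,(v-K[1,2])/K[1,1]*d,d])
    return P@T[:3,:3].T+T[:3,3]
def rect(P,m,minn=30):
    """largest blob of mask -> world centre xy, sizes, long-axis angle, median z"""
    n,l,s,_=cv2.connectedComponentsWithStats(m.astype(np.uint8))
    out=[]
    for i in range(1,n):
        if s[i,4]<minn: continue
        p=P[l==i]; (c,wh,a)=cv2.minAreaRect((p[:,:2]*1000).astype(np.float32))
        w,h=wh
        if w<h: w,h,a=h,w,a+90
        a=(a+90)%180-90
        out.append((np.round(np.array(c)/1000,4),round(w),round(h),round(a,1),round(float(np.median(p[:,2])),4),int(s[i,4]),s[i,:4].tolist()))
    return sorted(out,key=lambda o:-o[5])
E
cat > m.py <<'E'
from h import *
for n in("top","scene"):
    im,P=cloud(n); hsv=cv2.cvtColor(im,cv2.COLOR_RGB2HSV); Z=P[...,2]; H,S,V=cv2.split(hsv)
    X=P[...,0];Y=P[...,1]; R=(X>.2)&(X<.75)&(abs(Y)<.5)
    def show(t,m,k=6,mn=40):
        print(n,t); [print("   ",*o) for o in rect(P,m&R,mn)[:k]]
    show("jigtop",(abs(Z-.138)<.008))
    show("studs",(abs(Z-.138)<.008)&(S>70)&(V>120))
    show("knobs",(Z>.165)&(Z<.19)&(V<70),8,15)
    show("track",(abs(Z-.08)<.006),3,300)
    show("offcut",(abs(Z-.11)<.008)&(S>60),3)
    show("trayrim",(Z>.03)&(Z<.05)&(V<60),3)
    show("dark low",(Z<.05)&(V<45),3,500)
    show("tall",(Z>.1),8)
E
python3 m.py
```

```text
top jigtop
    [ 0.6222 -0.0108] 285 92 -87.3 0.1394 4080 [219, 165, 124, 52]
    [ 0.6568 -0.2628] 31 15 44.8 0.1355 40 [379, 163, 11, 10]
top studs
    [0.6172 0.0839] 59 30 3.0 0.1385 300 [234, 183, 15, 25]
    [ 0.6222 -0.0103] 58 29 3.3 0.1384 244 [273, 178, 15, 25]
top knobs
    [ 0.6996 -0.1018] 27 26 -59.8 0.1791 122 [311, 145, 12, 13]
    [0.6913 0.0878] 26 26 -6.3 0.1793 119 [230, 155, 12, 12]
    [ 0.696  -0.0069] 26 23 -3.9 0.179 114 [271, 150, 11, 12]
top track
    [0.49   0.0547] 360 49 88.0 0.0806 2735 [184, 238, 149, 26]
    [0.42   0.0571] 360 48 88.0 0.0807 2647 [184, 266, 151, 28]
    [0.586  0.2939] 56 55 -1.0 0.0763 337 [148, 209, 23, 23]
top offcut
    [ 0.4454 -0.0309] 119 45 79.3 0.1105 976 [269, 253, 52, 25]
top trayrim
    [ 0.4975 -0.3542] 220 182 8.3 0.0392 800 [372, 189, 93, 99]
top dark low
    [ 0.4972 -0.3542] 219 182 8.2 0.0063 6242 [370, 189, 95, 99]
top tall
    [0.238  0.0058] 170 139 -30.7 0.5708 5290 [231, 374, 164, 46]
    [ 0.5087 -0.0171] 319 285 3.2 0.1392 4564 [219, 165, 124, 54]
    [ 0.2632 -0.1347] 349 63 72.3 0.6422 1794 [484, 377, 76, 4
[... 1050 characters left out ...]
 1043 [311, 203, 46, 53]
scene trayrim
    [ 0.4984 -0.3541] 218 184 8.0 0.0381 797 [315, 78, 101, 85]
scene dark low
    [ 0.4988 -0.3537] 217 186 8.3 0.0061 5851 [314, 79, 102, 88]
scene tall
    [0.2767 0.145 ] 408 115 67.8 0.5485 10936 [438, 126, 122, 202]
    [0.5816 0.096 ] 529 174 -69.3 0.1384 5352 [212, 137, 91, 131]
    [0.443  0.1101] 406 66 -89.1 0.1096 1096 [311, 203, 48, 53]
    [0.5282 0.0072] 655 58 -64.1 0.1226 549 [281, 85, 25, 34]
    [0.5638 0.1026] 524 27 -56.2 0.1761 213 [238, 136, 14, 23]
    [0.5606 0.1522] 444 27 -49.7 0.1772 209 [220, 172, 14, 23]
    [0.6907 0.0877] 27 26 79.8 0.1769 209 [200, 211, 15, 20]
    [ 0.2396 -0.4991] 20 9 27.4 0.3162 120 [526, 29, 16, 22]
```

```bash
cat >> h.py <<'E'
from math import pi,radians as rd,degrees
def go(x,y,z,yaw): movep([x,y,z],[pi,0,yaw])
def lin(x,y,z,feed=.15,yaw=None,f=None):
    return move_l([x,y,z],feed=feed,rotation=None if yaw is None else [pi,0,yaw],max_force=f)
def st(t=""):
    o=observe(); print(t,"t=%.1f"%o["time_s"],np.round(o["eef_pos"],4),"yaw %.1f"%degrees(o["tcp_rot"][2]),"F",np.round(o["ft_force"],1),"open %.4f"%o["opening"],"gf %.1f"%o["grasp_force"]); return o
def pick(q,name=None): print(name,None if q is None else np.round(q,2))
E
python3 - <<'E'
from h import *
im,P=cloud("top"); hsv=cv2.cvtColor(im,cv2.COLOR_RGB2HSV);X,Y,Z=[P[...,i] for i in range(3)]
r=rect(P,(abs(Z-.11)<.008)&(hsv[...,1]>60)&(X>.35)&(X<.55)&(abs(Y)<.3))[0]; print(r)
for lo in(.72,.74,.76,.78,.8): m=(X>lo)&(X<lo+.02)&(Y>-.2)&(Y<.25); print(lo,np.round(np.percentile(Z[m],[50,99]),3))
m=np.hypot(X-.627,Y+.105)<.008; print("pocket1 z",Z[m].round(3)[:8])
for yaw in(r[3],r[3]-180): pick(inverse_kinematics([*r[0],.2],[pi,0,rd(yaw)]),yaw)
for yaw in(8.2,-171.8): pick(inverse_kinematics([.498,-.354,.2],[pi,0,rd(yaw)]),yaw)
for yaw in(2.7,-177.3): pick(inverse_kinematics([.7,-.007,.2],[pi,0,rd(yaw)]),yaw)
for yaw in(-92,88,-2): pick(inverse_kinematics([.454,.1,.2],[pi,0,rd(yaw)]),yaw)
# slot edges on both views
for n in("top","scene"):
    _,P=cloud(n); X,Y,Z=[P[...,i] for i in range(3)]
    ctr=[]
    for y in(.08,.12,.16,.2):
        m=(abs(Y-y)<.015)&(abs(Z-.08)<.005)&(X>.36)&(X<.55)
        x=np.sort(X[m]); g=np.diff(x); i=g[10:-10].argmax()+10; ctr.append((y,x[0].round(4),x[i].round(4),x[i+1].round(4),x[-1].round(4)))
    print(n,*ctr,sep="\n")
E
```

```text
(array([ 0.4454, -0.031 ]), 120, 45, 78.9, 0.1104, 979, [269, 253, 52, 25])
0.72 [0.001 0.006]
0.74 [0.001 0.006]
0.76 [0.002 0.008]
0.78 [0.002 0.008]
0.8 [0.036 0.044]
pocket1 z [0.068 0.071 0.07  0.069 0.072 0.069 0.072 0.069]
78.9 [-0.25 -0.2   2.01  0.    1.33 -0.05]
-101.1 None
8.2 [-0.75  0.21  1.6  -0.    1.33  0.68]
-171.8 [-0.75  0.21  1.6   0.    1.33 -2.46]
2.7 [-0.12  0.42  1.34 -0.    1.38  1.4 ]
-177.3 [-0.12  0.42  1.34  0.    1.38 -1.74]
-92 None
88 [ 0.05 -0.15  1.96 -0.    1.32  0.08]
-2 [ 0.05 -0.15  1.96 -0.    1.32  1.65]
top
(0.08, np.float64(0.3969), np.float64(0.4454), np.float64(0.4671), np.float64(0.5149))
(0.12, np.float64(0.3984), np.float64(0.4462), np.float64(0.4681), np.float64(0.5163))
(0.16, np.float64(0.3998), np.float64(0.4468), np.float64(0.4688), np.float64(0.518))
(0.2, np.float64(0.4004), np.float64(0.4488), np.float64(0.4707), np.float64(0.5182))
scene
(0.08, np.float64(0.3967), np.float64(0.4447), np.float64(0.466), np.float64(0.5143))
(0.12, np.float64(0.3977), np.float64(0.446), np.float64(0.4673), np.float64(0.5158))
(0.16, np.float64(0.3997), np.float64(0.4476), np.float64(0.4691), np.float64(0.5171))
(0.2, np.float64(0.4006), np.float64(0.4489), np.float64(0.4703), np.float64(0.5186))
```

```bash
python3 - <<'E'
from h import *
lin(.266,-.566,.26,.3)
x,y,a=.4457,-.031,rd(79.1)
go(x,y,.20,a); lin(x,y,.084,.12); gripper_to(.03,40); o=st("grip")
lin(x,y,.2,.2); st("up")
t=[.498,-.354]; go(*t,.2,rd(8.2)); lin(*t,.014,.12,f=15); st("down"); gripper_to(.08); lin(*t,.26,.3)
go(.6,-.1,.32,rd(2.7)); st()
im,P=cloud("top","a1"); hsv=cv2.cvtColor(im,cv2.COLOR_RGB2HSV);X,Y,Z=[P[...,i] for i in range(3)]
print(rect(P,(hsv[...,1]>60)&(abs(X-.498)<.12)&(abs(Y+.354)<.1)&(Z>.02)&(Z<.08))[:2])
E
```

```text
grip t=4.2 [ 0.4462 -0.0311  0.0846] yaw 79.1 F [-0.1 -0.4  4.1] open 0.0444 gf 42.4
up t=5.0 [ 0.4449 -0.0308  0.1987] yaw 79.1 F [-0.6  0.1 -1.7] open 0.0442 gf 42.0
down t=7.9 [ 0.4986 -0.3545  0.015 ] yaw 8.2 F [-0.1 -0.3 -0.8] open 0.0442 gf 42.0
 t=10.4 [ 0.5995 -0.1008  0.3187] yaw 2.7 F [-1.  -0.5 -0.7] open 0.0800 gf 0.0
[(array([ 0.4973, -0.3541]), 120, 48, 7.4, 0.0355, 891, [402, 213, 31, 50])]
```

View pics/a1.png

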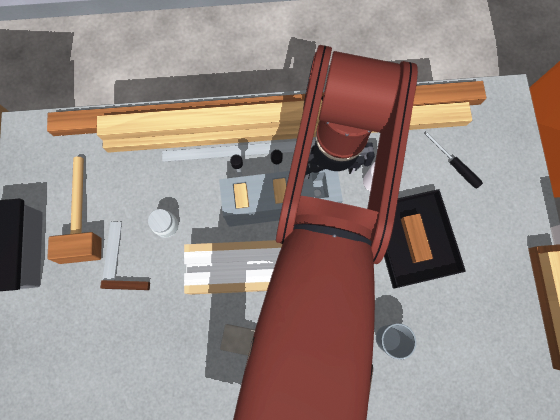

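The offcut lies in the tray (px ~417,238) and nothing else has moved. Next is rod 3.

```bash
cat >> h.py <<'E'
YJ=rd(2.7); U=np.array([np.cos(YJ),np.sin(YJ)])
KN={2:np.array([.6958,-.0070]),3:np.array([.6911,.0877])}
YT=rd(-1.9)
def slot(y): return np.array([.4558+.0315*(y-.08),y])
def lift(k):
    x,y=KN[k]; go(x,y,.27,YJ); gripper_to(.07); lin(x,y,.145,.12,f=15); gripper_to(.015,90); st("knob")
    print(lin(x,y,.1895,.05,f=45)); o=st("lifted"); hold(.2); gripper_to(.07); lin(x,y,.30,.25)
E
python3 - <<'E'
from h import *
lift(3)
s=KN[3]-.075*U
go(*s,.28,YJ)
lin(.5,.3,.35,.4)
for n in("top","scene"):
    im,P=cloud(n,"b_"+n); hsv=cv2.cvtColor(im,cv2.COLOR_RGB2HSV);X,Y,Z=[P[...,i] for i in range(3)]
    R=(abs(X-.65)<.09)&(abs(Y-.02)<.15)
    print(rect(P,R&(abs(Z-.18)<.008)&(hsv[...,1]>70)&(hsv[...,2]>100))[:2]); print(rect(P,R&(Z>.165)&(hsv[...,2]<70),15))
E
```

```text
knob t=13.2 [0.6915 0.0868 0.1461] yaw 2.7 F [-2.3 -4.4  4.6] open 0.0261 gf 88.1
False
lifted t=14.3 [0.6913 0.0868 0.187 ] yaw 2.7 F [ 6.2 -4.  -9.7] open 0.0257 gf 89.2
[(array([0.6167, 0.0837]), 60, 29, 2.5, 0.1778, 324, [232, 178, 16, 27])]
[(array([0.6914, 0.0878]), 26, 26, 48.5, 0.2192, 153, [228, 149, 14, 15]), (array([ 0.6995, -0.1017]), 25, 25, 26.7, 0.179, 117, [311, 145, 12, 13]), (array([ 0.6953, -0.0069]), 26, 24, -5.1, 0.1794, 115, [271, 150, 11, 13])]
[(array([0.6173, 0.084 ]), 60, 30, 2.6, 0.1767, 405, [223, 220, 32, 23])]
[(array([0.6907, 0.0879]), 27, 26, -55.0, 0.2191, 184, [197, 205, 15, 16]), (array([ 0.6955, -0.0063]), 26, 26, 10.8, 0.1783, 141, [220, 173, 13, 14]), (array([ 0.7018, -0.1005]), 27, 24, -44.9, 0.1783, 126, [239, 137, 12, 14])]
```

```bash
cat >> h.py <<'E'
def grab(s,z=.146):
    go(*s,.25,YJ); gripper_to(.06); lin(*s,z,.12,f=15); st("at stud"); gripper_to(.02,70); st("gripped"); return lin(*s,.31,.15,f=40)
def insert(y,zhome,a=rd(90)+YT):
    """lower onto slot; if the head lands on a lip, search across"""
    p=slot(y); go(*p,zhome+.11,a); hold(.2); st("above"); lin(*p,zhome+.026,.12)
    for dx in(0,.0015,-.0015,.003,-.003,.0045,-.0045):
        c=p+[dx,0]; lin(*c,zhome+.026,.03); hit=lin(*c,zhome+.001,.03,f=10); o=st(f"dx {dx} hit {hit}")
        if o["eef_pos"][2]<zhome+.006: return c
    return None
E
python3 - <<'E'
from h import *
s=np.array([.617,.084])
print(grab(s)); st("up")
print(insert(.12,.097))
E
```

```text
at stud t=19.2 [0.6177 0.084  0.147 ] yaw 2.7 F [-0.2 -0.8  0.4] open 0.0600 gf 0.0
gripped t=19.5 [0.6176 0.084  0.147 ] yaw 2.7 F [ 0.4 -0.1  2.9] open 0.0290 gf 70.6
False
up t=20.8 [0.6164 0.084  0.3084] yaw 2.7 F [-0.3 -1.1 -0.3] open 0.0292 gf 70.1
above t=22.2 [0.4576 0.1199 0.2073] yaw 88.1 F [ 0.2 -0.4 -1.3] open 0.0288 gf 70.2
dx 0 hit True t=24.1 [0.4566 0.1199 0.0983] yaw 88.1 F [-0.6  0.1  4.9] open 0.0289 gf 70.7
[0.45706 0.12   ]
```

```bash
cat >> h.py <<'E'
def turn(y,dx=0):
    o=observe(); z=o["eef_pos"][2]; p=slot(y)+[dx,0]
    lin(*p,z+.0015,.02); 
    for k in range(1,4): print(lin(*p,z+.0015,.06,yaw=rd(90)+YT-k*rd(30),f=30)); st("turn")
    lin(*p,z-.001,.02,f=10); st("seated")
E
python3 - <<'E'
from h import *
turn(.12); hold(.2)
E
```

```text
False
turn t=25.1 [0.4569 0.12   0.0996] yaw 58.2 F [-0.1  1.  -0.3] open 0.0291 gf 70.2
False
turn t=25.8 [0.457  0.12   0.0998] yaw 28.2 F [-0.3 -0.9 -1.6] open 0.0293 gf 70.2
False
turn t=26.5 [0.4571 0.12   0.0998] yaw -1.7 F [ 0.4 -0.3 -0.3] open 0.0287 gf 70.2
seated t=26.7 [0.4575 0.12   0.0983] yaw -1.8 F [-1.6 -1.   3.7] open 0.0290 gf 70.9
```

```bash
cat >> h.py <<'E'
def lower(k,z=.187):
    x,y=KN[k]; go(x,y,.30,YJ); gripper_to(.07); lin(x,y,z,.12,f=15); gripper_to(.015,90)
    print("bottomed",lin(x,y,z-.045,.05,f=30)); st("lowered"); gripper_to(.07); lin(x,y,.30,.25)
def release(): 
    o=observe(); gripper_to(.065); x,y,_=o["eef_pos"]; lin(x,y,.30,.2)
def look(tag):
    for n in("top","scene"):
        im,P=cloud(n,tag+n); hsv=cv2.cvtColor(im,cv2.COLOR_RGB2HSV);X,Y,Z=[P[...,i] for i in range(3)];S=hsv[...,1];V=hsv[...,2]
        R=(abs(X-.65)<.09)&(abs(Y-.02)<.15); T=(abs(X-.456)<.06)&(abs(Y-.056)<.19)
        print(n,"studs in jig",*rect(P,R&(Z>.13)&(Z<.2)&(S>70)&(V>100))[:3],sep="\n  "); print(" knobs",*rect(P,R&(Z>.165)&(V<70),15),sep="\n  ")
        print(" studs in track",*rect(P,T&(abs(Z-.128)<.008)&(S>50)),sep="\n  ")
        print(" offcut",*rect(P,(S>60)&(abs(X-.498)<.12)&(abs(Y+.354)<.1)&(Z>.02)&(Z<.08))[:1],sep="\n  ")
E
python3 - <<'E'
from h import *
release(); lower(3); lift(2)
lin(.5,.3,.35,.4); st(); look("c_")
E
```

```text
bottomed False
lowered t=32.2 [0.6917 0.0868 0.1473] yaw 2.7 F [-11.6  -5.7  22.6] open 0.0260 gf 90.9
knob t=35.9 [ 0.6962 -0.0081  0.1462] yaw 2.7 F [-1.1 -4.   5.3] open 0.0258 gf 88.2
False
lifted t=36.9 [ 0.6961 -0.0081  0.187 ] yaw 2.7 F [ 6.1 -5.5 -8.6] open 0.0260 gf 89.1
 t=39.3 [0.5003 0.2989 0.3488] yaw 2.7 F [ 1.  -0.7  0.9] open 0.0700 gf 0.0
top
  studs in jig
  (array([ 0.621 , -0.0119]), 60, 32, 2.7, 0.1768, 383, [273, 173, 16, 30])
 knobs
  (array([ 0.6953, -0.0066]), 26, 26, 34.3, 0.2194, 152, [271, 143, 12, 16])
  (array([0.6908, 0.0878]), 26, 26, 84.2, 0.1788, 120, [230, 155, 12, 13])
  (array([ 0.6995, -0.1019]), 26, 25, 34.4, 0.179, 117, [311, 145, 12, 12])
 studs in track
  (array([0.4576, 0.1199]), 60, 29, -1.3, 0.1286, 329, [223, 251, 14, 27])
 offcut
  (array([ 0.5318, -0.3796]), 120, 47, 7.2, 0.0353, 883, [410, 200, 31, 48])
scene
  studs in jig
  (array([ 0.6265, -0.0165]), 70, 44, 2.3, 0.1756, 530, [243, 181, 30, 28])
 knobs
  (array([ 0.6954, -0.0071]), 26, 25, -51.2, 0.2188, 170, [218, 165, 13, 17])
  (array([0.6914, 0.088 ]), 27, 26, 58.0, 0.1782, 157, [200, 211, 14, 15])
  (array([ 0.701 , -0.0997]), 27, 23, -48.8, 0.1787, 127, [239, 137, 12, 14])
 studs in track
  (array([0.4404, 0.1346]), 27, 9, 20.0, 0.1264, 43, [298, 293, 14, 6])
 offcut
  (array([ 0.532 , -0.3802]), 120, 49, 6.1, 0.0344, 851, [332, 93, 50, 31])
```

View pics/c_top.png

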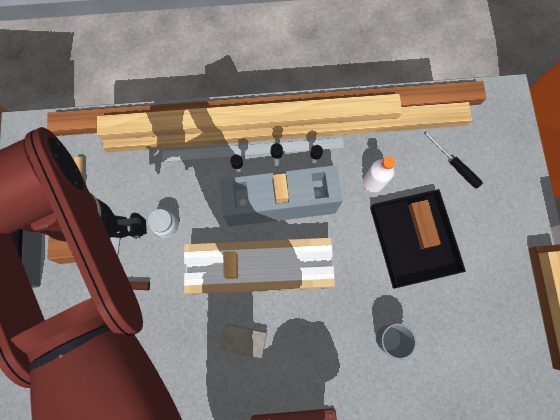

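The first stud stands home in the slot (px 231,264). Stud 2 is lifted (281,188) and knob 3 is down. The offcut was knocked about 40 mm, but it is still inside the tray limits.

```bash
python3 - <<'E'
from h import *
go(.58,.05,.32,YJ)
print(grab(np.array([.621,-.011]))); st("up")
c=insert(.02,.097); print(c)
if c is not None:
    turn(.02,c[0]-slot(.02)[0]); hold(.2); release(); lower(2)
    lin(.5,.3,.35,.4); st(); look("d_")
E
```

```text
at stud t=42.2 [ 0.6218 -0.0111  0.1471] yaw 2.7 F [0.3 0.3 0.4] open 0.0600 gf 0.0
gripped t=42.6 [ 0.6216 -0.0112  0.147 ] yaw 2.7 F [-0.2 -0.2  3.9] open 0.0290 gf 70.6
False
up t=43.8 [ 0.6204 -0.0109  0.3084] yaw 2.7 F [ 1.3 -0.5 -1.4] open 0.0290 gf 70.2
above t=45.3 [0.4544 0.0199 0.2073] yaw 88.1 F [-0.1  0.3 -2.2] open 0.0292 gf 70.3
dx 0 hit True t=47.2 [0.4535 0.02   0.0983] yaw 88.1 F [-0.9 -1.2  4.4] open 0.0292 gf 70.8
[0.45391 0.02   ]
False
turn t=48.2 [0.4537 0.02   0.0996] yaw 58.2 F [-0.3  0.9 -1.1] open 0.0294 gf 70.2
False
turn t=48.9 [0.4539 0.02   0.0997] yaw 28.2 F [ 1.1  0.6 -1.3] open 0.0292 gf 70.3
False
turn t=49.5 [0.4539 0.02   0.0998] yaw -1.7 F [-0.2  0.6 -2. ] open 0.0290 gf 70.3
seated t=49.8 [0.4544 0.0199 0.0983] yaw -1.8 F [-1.6  0.4  4.5] open 0.0290 gf 71.0
bottomed False
lowered t=55.4 [ 0.6964 -0.0081  0.1473] yaw 2.7 F [-12.4  -4.9  23.1] open 0.0259 gf 90.9
 t=57.7 [0.5003 0.2989 0.3487] yaw 2.7 F [-0.3 -0.5 -0.1] open 0.0699 gf 0.0
top
  studs in jig
 knobs
  (array([0.6911, 0.0878]), 26, 25, 76.6, 0.1787, 123, [230, 155, 12, 13])
  (array(
[... 202 characters left out ...]
, 0.1284, 328, [223, 251, 14, 27])
  (array([0.4546, 0.0206]), 59, 29, -1.0, 0.1283, 327, [266, 249, 14, 27])
 offcut
  (array([ 0.5318, -0.3796]), 120, 47, 7.3, 0.0352, 889, [409, 200, 32, 48])
scene
  studs in jig
 knobs
  (array([0.6911, 0.0874]), 27, 26, -61.7, 0.1787, 154, [200, 211, 14, 15])
  (array([ 0.6959, -0.0059]), 25, 25, 69.8, 0.1784, 144, [220, 173, 13, 14])
  (array([ 0.7011, -0.1001]), 26, 23, -40.5, 0.1784, 126, [239, 137, 12, 13])
 studs in track
  (array([0.4549, 0.0205]), 58, 31, -1.6, 0.1273, 381, [307, 234, 29, 24])
  (array([0.4413, 0.1331]), 27, 9, 11.8, 0.1265, 41, [298, 293, 14, 6])
 offcut
  (array([ 0.5319, -0.3795]), 120, 49, 7.8, 0.0347, 849, [333, 93, 49, 30])
```

Both studs are home and turned, 99 mm apart. The rods are down and the offcut is in the tray, so I am handing the job in.

```bash
python3 -c "
from plant import *
print(job_done())"
```

```text
the job is handed in; nothing more can be done
None
```

I handed the job in after about 58 s of robot time. By the last camera measurements the one offcut is in the tray, both studs are home, turned and 99 mm apart in the slot, and all knockout rods are down; no verdict came back.

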